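Load the mini chopper, fit its bayonet lid and hold it at pulse

ROBOT

A 6-joint arm with a two-finger parallel gripper is mounted at the origin on a cart in front of the work surface, level with it; the furniture and walls round the work are solid. World frame = base frame: x ahead of the robot, y to its left, z up, the work surface at z = 0. Lengths are in m, angles in rad, forces in N, time in s.
With the tool pointing down it reaches from about 0.275 to 0.85 m from the base axis. Payload 5.2 kg.
Tool frame: the origin (TCP) lies midway between the tips of the shut fingers; the grasp point (between the pads) lies 19 mm behind it; z points along the fingers, y is the line along which they close (so a half turn about z gives the same grasp; the last joint's range is limited). The gripper opens to 85 mm and grips with 20 to 120 N. Pads are 22 mm wide; open, the fingers measure 114 mm over their backs; the gripper's body (76 mm by 85 mm) begins 54 mm behind the grasp point. The pads swing forward as they close: fully open they stand 13 mm farther back than shut.
Start: joints at [1.118, 0.259, 1.535, -0, 1.348, -0.203], TCP at [0.136, 0.533, 0.231] pointing down, gripper open.
Joint ranges: [-3.14, 3.14], [-0.91, 2.08], [0.19, 2.58], [-1.22, 4.36], [0.22, 2.71], [-3.12, 3.12]. Speed limits (rad/s): [2.57, 2.57, 3.14, 3.14, 3.14, 3.14].

INTERFACE

Orientations are given as a 3x3 rotation matrix whose columns are the frame's x, y, z axes.
In Python, from station import get_state, grab_frame, get_calibration, sign_off, search_frame, trace, mark_of gives the robot as it stands.
- The arm moves only by the shell command python3 -m jog 'ROWS' [OPENING]. ROWS is JSON, a list that holds one entry, the list of rows, each a list of 6 numbers: the shift along the tool's x, y, z in mm, then the turn, a rotation vector about the tool's x, y, z in rad. In form: [[[tx, ty, tz, wx, wy, wz], ...]]. A call has 1 to 5 rows; each row is the pose to reach, as a shift and turn from the pose commanded when the call began, along the tool's axes at that moment; what a row does not reach only later rows make up. A row lasts 1/10 s, in which the tool goes at most 50 mm and 8.59 degrees, less where a joint would pass 70% of its speed; a pose out of reach is approached as far as the arm can. A call with a gripper value outside its range is refused whole. OPENING is the opening, from -1 (shut) to 1 (fully open), set as the call begins (- or left out, the last holds). The fingers move at their own pace and stop on an object; the grip force is fixed at half the most. Time passes only in rows, so rows that repeat a pose let the fingers close. It gives the time, the measured TCP pose, the force, the opening and the grip force at its end, in the units of the state.
- get_state(): the state, without advancing time (a new reading comes with each control period).
- grab_frame(name): name is "scene" or "top" or "wrist"; returns (picture, depth): 420x560x3 uint8, red, green, blue; 420x560 float32, m along the optical axis (not along the pixel's ray), 0 where there is no reading.
- get_calibration(name): a dict with "camera_matrix" (3x3 intrinsics, pixels), "world_from_camera" (4x4, takes a point from camera to world coordinates). Camera axes: x right, y up, looking along -z (the intrinsics and any distortion apply to the point x, -y, -z); pixel columns grow to the right and rows downward; lengths in m; the calibration is good to about 2 mm. A picture is of the moment at which its call begins: read the wrist's pose just before it. get_calibration takes no time and is no camera call; for the wrist camera it gives the pose at the moment of the call.
- sign_off(): hands the job in; it is judged then, once.
Trained networks look in the newest picture that a camera, given by its name, has taken for a name from the list of things; names that differ only in an ending like _2 or _b are one class to them, and where a whole thing is asked for, a point or a joint stands for the part that bears it (a point fixed in the world has none). Each returns a list of dicts, best first, with "conf" (0 to 1); they miss things now and then, are a little off and sometimes report something else, mostly with a low value. They report only what shows in the picture. A call takes as long as a camera call. They do not tell look-alikes from the thing itself.
- search_frame(camera, target): "uv" ([column, row] in pixels, amid what is visible of it).
- trace(camera, target): "mask" (420x560 bool, what is visible of it) and "uv" ([column, row] in pixels, amid what is visible of it).
- mark_of(camera, target): "uv" ([column, row] in pixels: a listed point, or the origin of a listed thing).
The state is a dict: "time_s": time; "joints": joint angles; "joint_velocities": joint speeds; "joint_torque": joint torques, N m; "ee_pos": TCP position; "orientation": TCP orientation; "ft_force": force on the tool from outside, world axes, zero at the start; "wrist_torque": the same for the moment, N m; "width": opening from 0.0 (shut) to 1.0 (fully open); "grasp_force": force on a finger pad.
Only numpy, scipy, OpenCV 4.12 (cv2) and the standard library are available. Lean on these libraries where they do the work, as an engineer would, in place of code of your own. Each camera call takes 0.05 s, during which the arm holds its last target. There are 200 camera calls.

TASK

Put the peeled garlic clove from the chopping board into the mini chopper's bowl, then lower the lid into the bayonet collar until it sits fully down and twist it clockwise (seen from above) against its spring to the pulse position, halfway to the lock, without ever letting it click over into the lock. The chopper runs only while the lid is held there, so finish still gripping the lid, steady at the pulse position: do not let go. Do not knock the salt shaker or the pepper mill about.

Things in the scene. Friction and masses are not known exactly. Their poses are not given: they have to be found in the camera images.
- chopper: Mini chopper, fixed, upright: pale motor housing 126 mm across at the foot, steel bowl, grey bayonet collar 113 mm across, its top 110 mm up. Origin: on its axis at worktop height, z up. Unchanged by a half turn. Black ribs on the collar's top, both sides: short rib = open (on own +x and -x), long rib = pulse (0.69 rad clockwise of open), pair = lock (1.31 rad clockwise).
- bowl_floor (a point): Centre of the bowl's floor, 64 mm above the chopper's origin. The bowl is open at the top, 88 mm wide inside. On its axis stands a blade hub 13 mm wide and 14 mm high with two flat blades, each reaching 36 mm out from the axis, 5 and 10 mm above the floor: a clove may lie on them.
- seat (a point): Point on the chopper's axis 96 mm above its origin, axes as the chopper's: the lid's origin lies here when the lid is fully down.
- collar_mouth (a point): Centre of the collar's mouth, 110 mm above the chopper's origin, axes as the chopper's. Mouth 87 mm wide. Its inward flange (top 4 mm) has two entry gaps for the lid's lugs, on the chopper's +x and -x axes, each 19 mm wide and reaching out to radius 50 mm; elsewhere the flange covers the channel in which the lugs then turn.
- chopper_lid: Loose white lid, about 0.12 kg, standing upright on the worktop on its skirt. Origin: centre of the skirt's underside, z up. Skirt 84 mm wide, z = 0 to 14 mm; disc 102 mm across, z = 14 to 19 mm, whose underside rests on the collar's top when seated; bar grip on top. Goes in with its x axis along the chopper's x axis, either way round (unchanged by a half turn).
- lug (a point): Outer face of the lid's lug on its +x side, 46.5 mm from the axis, 6 mm above the lid's origin; the other lug is at -x. Lugs 13 mm wide, 4.5 mm thick, with a nib to radius 48.5 mm: 1.5 mm clearance outward, 3 mm on either side in the entry gaps. Black pointer ribs on the disc's rim lie over the lugs. Turned clockwise, the lugs move freely for about 0.09 rad, then push the switch ring.
- grip_bar (a point): Point in the lid's bar grip, 40 mm above the lid's origin, axes as the lid's: a height to grip at. The bar is 60 mm long along the lid's x, 16 mm wide along y, from 18 to 50 mm above the lid's origin, with rounded edges.
- switch_ring (a joint): Angle (rad) of the sprung switch ring in the collar, pushed by the lid's lugs: about the lid's clockwise angle from open minus 0.09. 0 = released, 0.6 = pulse (halfway), from about 1.0 the lugs ride over sprung click balls, about 1.2 = clicked into the lock. Springs back when let go: 0.06 Nm at 0, 0.19 Nm at 0.6.
- clove: Peeled garlic clove, cream, tapered, lying loose on the chopping board (its top is 21 mm above the worktop): 33 mm long along its x axis, 16 mm wide along y, 16 mm high, 12 g. Origin: centre of its underside, z up.
- board: Dark wooden chopping board, fixed, 230 mm along its x, 340 mm along its y. Origin: centre of its underside; top 21 mm above it. A lemon (78 x 55 mm) and a whole garlic bulb (60 mm wide) lie on the left part, +y; the clove lies clear of them.
- salt_shaker: Glass salt shaker, 44 mm wide, 90 mm high, standing loose at the right. Leave it alone.
- pepper_mill: Dark wooden pepper mill, 58 mm wide, 170 mm high, standing loose at the right. Leave it alone.
Not all that is in view belongs to the job. Leave any orange look-alike of the chopper_lid alone.

How it is judged:
On the way, in this order (a step that is already met when the one before it is completed fails the run):
1. the clove lies in the open bowl, let go (horizontal distance between clove and chopper below 0.046 m and z of clove in the frame of chopper between 0.055 and 0.098 m and contact force between the fingers and clove below 0.05 N and horizontal distance between chopper_lid and seat above 0.05 m), for 0.2 s.
2. the lid sits fully down in the collar, not yet twisted to pulse (horizontal distance between chopper_lid and seat below 0.004 m and z of chopper_lid in the frame of seat between -0.003 and 0.003 m and angle between chopper_lid's own z axis and vertical below 0.07 rad and value of joint switch_ring below 0.4 rad), for 0.1 s.
At the end, for the whole second after the job is handed in: The gripper still grips the lid and holds it steady with the switch ring between 0.4 and 0.8 rad (pulse is 0.6), the lid turned 0.4 to 1.0 rad from open, fully down (within 4 mm of the seat in height and sideways, tilted under 4 degrees), and the clove is in the bowl below it (value of joint switch_ring between 0.4 and 0.8 rad and velocity of joint switch_ring between -0.15 and 0.15 rad/s and angle between the x axis of chopper_lid and the x axis of chopper, either way round between 0.4 and 1 rad and horizontal distance between chopper_lid and seat below 0.004 m and z of chopper_lid in the frame of seat between -0.003 and 0.004 m and angle between chopper_lid's own z axis and vertical below 0.07 rad and contact force between the fingers and chopper_lid above 1 N and horizontal distance between clove and chopper below 0.046 m and z of clove in the frame of chopper between 0.055 and 0.098 m); the arm keeps its last pose, push and grip.
It fails at once if the lid clicks over into the lock (switch ring past 1.05 rad) (value of joint switch_ring above 1.05 rad).
It fails at once if the salt shaker or the pepper mill is knocked about (moved over 40 mm or tipped over 0.5 rad) (distance of any of salt_shaker, pepper_mill from where it was at the start of the episode above 0.04 m or angle between any of salt_shaker, pepper_mill's own z axis and vertical above 0.5 rad).
It also fails if it takes over 58 s, if anything falls off the work surface, if the arm or the gripper's body presses on something with over 40 N, if the wrist force passes 120 N, or if a joint passes its speed limit or range.

## Working session

There is one attempt and no reset: what is moved stays moved. The work goes in short steps, Python scripts to look and compute and a shell command to move; the robot and the scene stay as the last step left them, time stands still between calls to the robot, and variables do not carry over. Pictures are saved under pics/ and viewed, at most 10 in all, crops included, and the job is handed in when it is done.

```bash
mkdir -p pics; ls; cat > h.py <<'E'
import numpy as np, cv2
from station import *
def px2w(cam,uv,depth=None,z=None,cal=None):
    c=cal or get_calibration(cam); K=np.array(c["camera_matrix"]); T=np.array(c["world_from_camera"])
    uv=np.atleast_2d(np.array(uv,float))
    r=np.c_[(uv[:,0]-K[0,2])/K[0,0],-(uv[:,1]-K[1,2])/K[1,1],-np.ones(len(uv))]
    if depth is not None: return (r*np.atleast_1d(depth)[:,None])@T[:3,:3].T+T[:3,3]
    d=r@T[:3,:3].T; return T[:3,3]+d*((z-T[2,3])/d[:,2])[:,None]
def save(name,im,scale=1):
    cv2.imwrite("pics/"+name,cv2.resize(im[:,:,::-1],None,fx=scale,fy=scale,interpolation=cv2.INTER_CUBIC))
E
python3 - <<'E'
from h import *
for cam in ["top","scene"]:
    im,d=grab_frame(cam); save(cam+"0.png",im,1); np.savez(cam+"0.npz",im=im,d=d)
    c=get_calibration(cam); print(cam,np.round(c["camera_matrix"],1).tolist(),np.round(c["world_from_camera"],3).tolist(), [k for k in c])
    for t in ["chopper","chopper_lid","clove","collar_mouth","grip_bar","lug","salt_shaker","pepper_mill"]:
        print(t,[(np.round(x["uv"],1).tolist(),round(x["conf"],2)) for x in mark_of(cam,t)])
print(get_state())
E
```

```text
pics
top [[492.3, 0.0, 287.2], [0.0, 492.3, 209.5], [0.0, 0.0, 1.0]] [[-0.013, 0.995, -0.099, 0.387], [-1.0, -0.015, -0.022, -0.103], [-0.024, 0.099, 0.995, 1.311], [0.0, 0.0, 0.0, 1.0]] ['camera_matrix', 'world_from_camera']
chopper [([361.8, 238.9], 0.6), ([153.7, 224.3], 0.33)]
chopper_lid [([283.4, 204.9], 0.8)]
clove [([176.1, 224.2], 0.62)]
collar_mouth [([364.1, 234.2], 0.97), ([408.5, 173.0], 0.37)]
grip_bar [([339.0, 180.0], 0.95), ([306.7, 279.1], 0.92), ([285.1, 203.0], 0.69)]
lug [([291.1, 263.8], 0.91), ([279.9, 193.5], 0.9), ([329.9, 168.8], 0.66)]
salt_shaker [([437.7, 194.2], 0.74), ([366.8, 235.4], 0.68)]
pepper_mill [([409.6, 172.8], 0.69), ([369.2, 233.0], 0.5)]
scene [[497.8, 0.0, 282.8], [0.0, 497.8, 216.3], [0.0, 0.0, 1.0]] [[0.451, 0.54, -0.711, -0.621], [-0.893, 0.28, -0.354, -0.665], [0.008, 0.794, 0.608, 1.071], [0.0, 0.0, 0.0, 1.0]] ['camera_matrix', 'world_from_camera']
chopper [([321.4, 270.6], 0.8), ([276.9, 226.1], 0.75)]
chopper_lid [([260.3, 274.2], 0.75), ([273.9, 236.1], 0.66), ([323.8, 238.8], 0.65), ([181.7, 217.3], 0.53)]
clove [([199.1, 213.9], 
[... 370 characters left out ...]
068e+00, -2.02794634e-01]), 'joint_velocities': array([ 0.00098016,  0.00048867,  0.00066345,  0.0002112 ,  0.00071736,
       -0.00012139]), 'joint_torque': array([-1.28318381e-03, -4.45900619e+01, -2.90891075e+01, -3.11060339e-04,
        7.29587973e-04,  2.30808831e-05]), 'ee_pos': array([0.13594767, 0.53294165, 0.23131345]), 'orientation': array([[-9.68959415e-01,  2.47219846e-01,  1.72354549e-06],
       [ 2.47219846e-01,  9.68959415e-01,  8.93995887e-06],
       [ 5.40089620e-07,  9.08855196e-06, -1.00000000e+00]]), 'ft_force': array([-0.51790508,  0.79104688, -0.04594208]), 'wrist_torque': array([ 0.02029571,  0.0214014 , -0.011139  ]), 'grasp_force': 0.0, 'width': 0.9959986229538866}
```

```bash
python3 - <<'E'
from h import *
im=np.load("top0.npz")["im"]; save("crop0.png",im[130:330,130:460],2.4)
E
```

```text
(no output)
```

View pics/crop0.png

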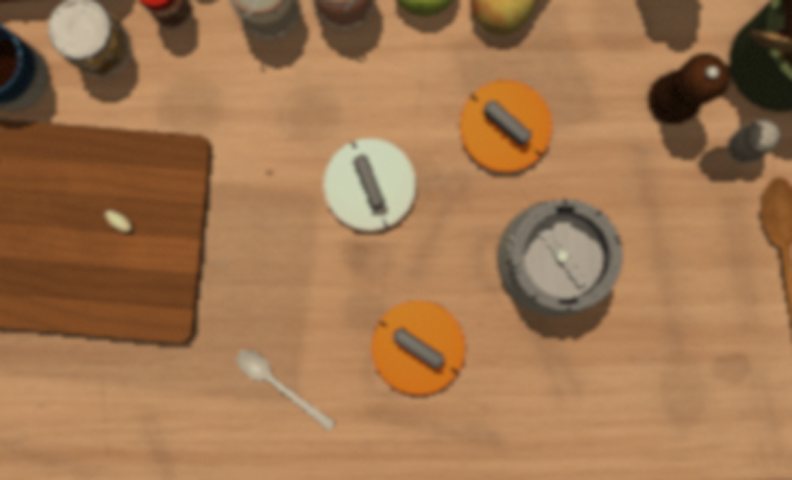

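View pics/scene0.png

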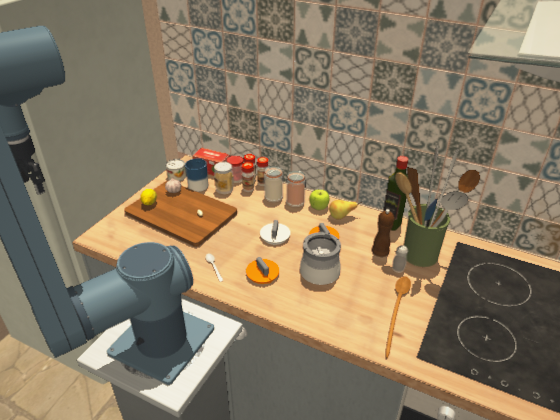

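The top view shows the white lid at (284,207) and two orange look-alikes at (341,182) and (304,275), which I reject. The cream clove is at (179,222) on the board; other pale things are the garlic bulb and the spoon at (236,281), also rejected. The chopper is at (364,236), with its gaps roughly along image vertical. Next I work out world positions.

```bash
python3 - <<'E'
from h import *
im=np.load("top0.npz")["im"];d=np.load("top0.npz")["d"]
grab_frame("top")
hsv=cv2.cvtColor(im,cv2.COLOR_RGB2HSV)
for t in ["clove","chopper_lid","chopper"]:
    for r in trace("top",t)[:2]:
        m=r["mask"]; v,u=np.nonzero(m); P=px2w("top",np.c_[u,v],d[v,u])
        print(t,r["conf"],r["uv"],m.sum(),"med",np.median(P,0).round(4),"z pct",np.percentile(P[:,2],[5,50,95]).round(4))
        if t=="clove":
            Q=px2w("top",np.c_[u,v],z=.029); c=Q.mean(0); w,V=np.linalg.eigh(np.cov(Q[:,:2].T)); print(c.round(4),V[:,1],np.sqrt(w)*4)
        if t=="chopper_lid" and r is not None:
            (c,rr)=cv2.minEnclosingCircle(np.c_[u,v].astype(np.float32)); print(c,rr,px2w("top",c,z=.019))
            g=P[P[:,2]>.042]; w,V=np.linalg.eigh(np.cov(g[:,:2].T)); print("bar",len(g),g.mean(0),V[:,1],np.sqrt(w*12))
        if t=="chopper":
            g=P[(P[:,2]>.1)&(P[:,2]<.12)]; 
            if len(g): cc=np.c_[g[:,:2]]; A=cv2.minEnclosingCircle((cc*1000).astype(np.float32)); print("collar",len(g),A)
print(px2w("top",mark_of("top","collar_mouth")[0]["uv"],z=.11), px2w("top",mark_of("top","chopper")[0]["uv"],z=0))
E
```

```text
clove 0.48 [179.7, 222.2] 61 med [0.4852 0.2068 0.0354] z pct [0.0299 0.0354 0.0392]
[0.4857 0.209  0.029 ] [0.60710669 0.79462033] [0.0169097  0.03243727]
chopper_lid 0.85 [283.4, 205.7] 1144 med [ 0.5223 -0.0664  0.0197] z pct [0.0153 0.0197 0.0502]
(283.84906005859375, 206.3773651123047) 19.19411277770996 [[ 0.52350681 -0.06553463  0.019     ]]
bar 147 [ 0.51456036 -0.06784997  0.12650697] [-0.95909024 -0.28310053] [0.01612431 0.13086142]
chopper_lid 0.83 [340.4, 183.3] 1167 med [ 0.5848 -0.2156  0.0199] z pct [0.0147 0.0199 0.0499]
(340.4095458984375, 181.92491149902344) 19.410158157348633 [[ 0.58624149 -0.2161064   0.019     ]]
bar 146 [ 0.58012798 -0.21301264  0.08385689] [-0.89088633  0.45422631] [0.05629123 0.13140274]
chopper 0.73 [368.0, 236.0] 2028 med [ 0.4376 -0.2643  0.0683] z pct [0.033  0.0683 0.1137]
collar 674 ((438.3751220703125, -267.0140380859375), 56.897891998291016)
[[ 0.44930203 -0.2654349   0.11      ]] [[ 0.44857704 -0.2684534   0.        ]]
```

```bash
cat >> h.py <<'E'
from scipy.spatial.transform import Rotation as Ro
def go(p,yaw_deg):
    "row from present pose to TCP p, pointing down, tool y at yaw_deg in world"
    s=get_state(); R=np.array(s["orientation"]); a=np.radians(yaw_deg); y=np.array([np.cos(a),np.sin(a),0]); z=np.array([0,0,-1.])
    G=np.c_[np.cross(y,z),y,z]
    print("t",round(s["time_s"],2),"row",np.r_[(R.T@(np.array(p)-s["ee_pos"])*1000).round(1),Ro.from_matrix(R.T@G).as_rotvec().round(3)].tolist(),"q",np.round(s["joints"],2).tolist())
E
python3 -c "
from h import *
go([.4857-0.04,.209-.03,.19],142.6)"
```

```text
t 1.2 row [-387.7, -266.3, 41.3, -0.0, -0.0, -1.168] q [1.12, 0.26, 1.54, 0.0, 1.35, -0.2]
```

```bash
python3 -m jog '[[[-388,-266,41,0,0,-1.168],[-388,-266,41,0,0,-1.168],[-388,-266,41,0,0,-1.168],[-388,-266,41,0,0,-1.168],[-388,-266,41,0,0,-1.168]]]' 1; python3 -c "
from h import *
go([.4857,.209,.16],142.6)"
```

```text
time_s: 1.7
ee_pos: [0.2823, 0.3675, 0.2124]
orientation: [[-0.915, -0.403, 0.0], [-0.403, 0.915, 0.0], [-0.001, 0.0, -1.0]]
ft_force: [0.1, -0.3, 0.0]
width: 1.001
grasp_force: 0.0
t 1.7 row [-122.2, -227.0, 52.4, -0.0, 0.001, -0.503] q [0.67, 0.12, 1.76, -0.0, 1.26, -1.31]
```

```bash
python3 -m jog '[[[-122,-227,52,0,0,-0.503],[-122,-227,52,0,0,-0.503],[-122,-227,52,0,0,-0.503],[-122,-227,52,0,0,-0.503],[-122,-227,52,0,0,-0.503]]]' | grep ee_; python3 - <<'E'
from h import *
im,d=grab_frame("wrist"); cal=get_calibration("wrist"); save("w1.png",im); print(np.round(cal["world_from_camera"],3).tolist())
for r in trace("wrist","clove")[:2]:
    v,u=np.nonzero(r["mask"]); P=px2w("wrist",np.c_[u,v],d[v,u],cal=cal); Q=px2w("wrist",np.c_[u,v],z=.027,cal=cal)
    (c,wh,a)=cv2.minAreaRect((Q[:,:2]*1000).astype(np.float32)); w,V=np.linalg.eigh(np.cov(Q[:,:2].T))
    print(r["conf"],r["uv"],len(u),c,wh,"yaw long",np.degrees(np.arctan2(V[1,1],V[0,1])),Q.mean(0),"z",np.percentile(P[:,2],[5,50,95]))
go([.4857,.209,.025],142.6)
E
```

```text
ee_pos: [0.4613, 0.2268, 0.1664]
[[-0.789, -0.587, -0.18, 0.422], [0.614, -0.757, -0.224, 0.165], [-0.005, -0.287, 0.958, 0.306], [0.0, 0.0, 0.0, 1.0]]
0.63 [249.8, 201.3] 464 (493.0220642089844, 203.448486328125) (31.54929542541504, 15.741928100585938) yaw long 53.24503882585148 [0.49260127 0.20316644 0.027     ] z [0.02787165 0.03205292 0.03472035]
t 2.3 row [-1.5, -26.1, 140.3, -0.002, -0.001, -0.011] q [0.23, 0.25, 1.71, -0.0, 1.17, -2.24]
```

View pics/w1.png

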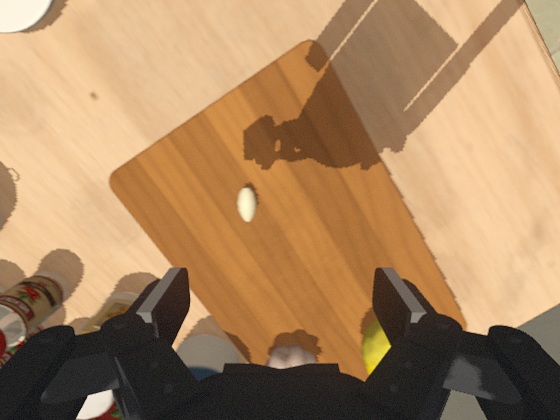

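The wrist view shows the clove clearly at (247,204) on the board, with lemon and bulb well clear at the bottom. The arm was still settling, so I measure again.

```bash
cat > m.py <<'E'
from h import *
cal=get_calibration("wrist"); im,d=grab_frame("wrist"); print(get_state()["ee_pos"])
for r in trace("wrist","clove")[:1]:
    v,u=np.nonzero(r["mask"]); P=px2w("wrist",np.c_[u,v],d[v,u],cal=cal); Q=px2w("wrist",np.c_[u,v],z=.027,cal=cal)
    (c,wh,a)=cv2.minAreaRect((Q[:,:2]*1000).astype(np.float32)); w,V=np.linalg.eigh(np.cov(Q[:,:2].T))
    y=np.degrees(np.arctan2(V[1,1],V[0,1]))
    print(r["conf"],r["uv"],len(u),c,wh,"yaw long",y,Q.mean(0),"z",np.percentile(P[:,2],[5,50,95]))
    go([c[0]/1000,c[1]/1000,.024],y%180+90)
E
python3 m.py
```

```text
[0.4617189  0.22591359 0.16558146]
0.73 [255.2, 205.0] 457 (487.8940734863281, 209.614990234375) (31.685453414916992, 15.73712158203125) yaw long 54.11274706452904 [0.48736834 0.20955405 0.027     ] z [0.03000432 0.03354459 0.0359168 ]
t 2.4 row [-3.2, -32.6, 141.9, 0.001, -0.001, -0.035] q [0.24, 0.25, 1.72, 0.0, 1.18, -2.24]
```

```bash
python3 -m jog '[[[-3,-33,90,0,0,-0.03],[-3,-33,90,0,0,-0.03],[-3,-33,90,0,0,-0.03],[-3,-33,90,0,0,-0.03]]]' | grep ee_; python3 m.py
```

```text
ee_pos: [0.4865, 0.2112, 0.0765]
[0.48756199 0.2114885  0.0778553 ]
0.65 [279.9, 232.0] 922 (487.4759826660156, 209.51637268066406) (33.27972412109375, 16.286828994750977) yaw long 53.64395547453102 [0.48729735 0.20934464 0.027     ] z [0.02958236 0.03360376 0.03600056]
t 2.9 row [2.3, -0.5, 54.6, -0.002, 0.002, 0.007] q [0.2, 0.38, 1.78, 0.0, 0.98, -2.32]
```

```bash
python3 -m jog '[[[2,0,52,0,0,0],[2,0,52,0,0,0],[2,0,52,0,0,0]]]'; python3 -m jog '[[[0,0,0,0,0,0],[0,0,0,0,0,0],[0,0,0,0,0,0],[0,0,0,0,0,0],[0,0,0,0,0,0]]]' -1
```

```text
time_s: 3.2
ee_pos: [0.4863, 0.2092, 0.0256]
orientation: [[-0.587, -0.809, -0.0], [-0.809, 0.587, 0.0], [0.0, 0.0, -1.0]]
ft_force: [0.1, 0.2, 0.7]
width: 0.999
grasp_force: 0.0
time_s: 3.7
ee_pos: [0.4871, 0.2087, 0.0252]
orientation: [[-0.588, -0.809, 0.001], [-0.809, 0.588, 0.0], [-0.001, -0.001, -1.0]]
ft_force: [-2.0, -1.6, 7.5]
width: 0.159
grasp_force: 60.3
```

```bash
python3 -m jog '[[[0,0,-60,0,0,0],[0,0,-120,0,0,0],[0,0,-180,0,0,0],[0,0,-180,0,0,0]]]'|grep -E "ee_|wid|grasp"; python3 -c "
from h import *
go([.44,-.17,.22],96)"
```

```text
ee_pos: [0.4879, 0.2089, 0.2087]
width: 0.157
grasp_force: 59.1
t 4.1 row [334.7, -184.1, -11.9, -0.002, 0.005, 0.838] q [0.19, 0.24, 1.62, 0.0, 1.28, -2.32]
```

```bash
python3 -m jog '[[[335,-184,-12,0,0,0.838],[335,-184,-12,0,0,0.838],[335,-184,-12,0,0,0.838],[335,-184,-12,0,0,0.838],[335,-184,-12,0,0,0.838]]]'|grep -E "ee_|wid|grasp"; python3 -c "
from h import *
go([.44,-.17,.22],96)"
```

```text
ee_pos: [0.4545, -0.0409, 0.2126]
width: 0.158
grasp_force: 59.2
t 4.6 row [38.2, -124.2, -7.4, -0.0, 0.0, 0.082] q [-0.33, 0.1, 1.78, 0.0, 1.26, -2.09]
```

```bash
python3 -m jog '[[[38,-124,-7,0,0,0.08],[38,-124,-7,0,0,0.08],[38,-124,-7,0,0,0.08],[38,-124,-7,0,0,0.08],[38,-124,-7,0,0,0.08]]]'|grep -E "ee_|wid|grasp"; python3 - <<'E'
from h import *
cal=get_calibration("wrist"); im,d=grab_frame("wrist"); save("w2.png",im); print(get_state()["ee_pos"]); np.savez("w2.npz",im=im,d=d,K=cal["camera_matrix"],T=cal["world_from_camera"])
for t in ["collar_mouth","bowl_floor","chopper"]:
  for r in mark_of("wrist",t)[:2]: print(t,r["conf"],r["uv"],px2w("wrist",r["uv"],z={"collar_mouth":.11,"bowl_floor":.064,"chopper":0}[t],cal=cal))
E
```

```text
ee_pos: [0.4412, -0.1684, 0.2191]
width: 0.162
grasp_force: 59.2
[ 0.44130795 -0.16756211  0.21905901]
collar_mouth 0.6 [163.0, 193.8] [[ 0.43707562 -0.2658666   0.11      ]]
collar_mouth 0.22 [180.9, 186.8] [[ 0.42960976 -0.25138111  0.11      ]]
bowl_floor 0.83 [182.4, 187.9] [[ 0.44166654 -0.26372566  0.064     ]]
bowl_floor 0.55 [281.6, 265.9] [[ 0.51347971 -0.1594324   0.064     ]]
chopper 0.66 [197.6, 172.4] [[ 0.43709332 -0.26548618  0.        ]]
```

View pics/w2.png

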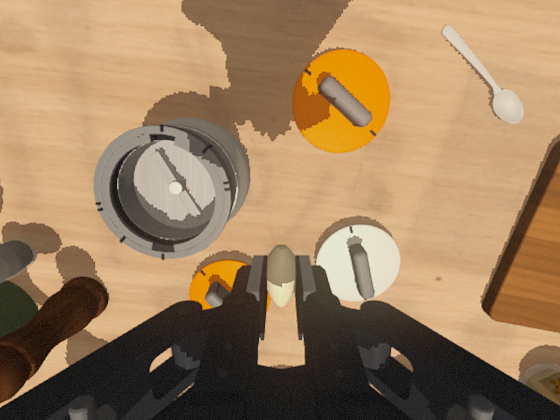

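The wrist view shows the chopper's collar centred at about (163,191): single ribs and gaps at (161,128) and (163,256), pulse ribs at (209,150) and (123,240), lock pairs at (228,185) and (98,207). The clove is held at (280,285), and the white lid is at (358,262). Next I compute the collar centre and open axis.

```bash
python3 - <<'E'
from h import *
f=np.load("w2.npz"); cal=dict(camera_matrix=f["K"],world_from_camera=f["T"]); im=f["im"];d=f["d"]
v,u=np.mgrid[60:300,50:290]; u=u.ravel();v=v.ravel(); P=px2w("wrist",np.c_[u,v],d[v,u],cal=cal)
k=(d[v,u]>0)&(abs(P[:,2]-.11)<.006)&(np.hypot(P[:,0]-.438,P[:,1]+.266)<.065)
g=P[k]; print("z",np.median(g[:,2]),k.sum())
c,r=cv2.minEnclosingCircle((g[:,:2]*1000).astype(np.float32)); print("enclosing",c,r)
# circle fit on outer hull
h=cv2.convexHull((g[:,:2]*1000).astype(np.float32))[:,0]; A=np.c_[2*h,np.ones(len(h))]; s=np.linalg.lstsq(A,(h**2).sum(1),rcond=None)[0]; print("hull fit",s[:2],np.sqrt(s[2]+s[0]**2+s[1]**2))
c=s[:2]/1000
# polar darkness on plane z=.11
K=f["K"];T=f["T"]; th=np.radians(np.arange(0,360,1.)); rr=np.arange(.0475,.0555,.001)
X=np.stack([c[0]+np.outer(rr,np.cos(th)),c[1]+np.outer(rr,np.sin(th)),np.full((len(rr),360),.111)],-1).reshape(-1,3)
q=(X-T[:3,3])@T[:3,:3]; uu=K[0,0]*q[:,0]/-q[:,2]+K[0,2]; vv=K[1,1]*-q[:,1]/-q[:,2]+K[1,2]
g=cv2.remap(cv2.cvtColor(im,cv2.COLOR_RGB2GRAY),uu.astype(np.float32).reshape(len(rr),360),vv.astype(np.float32).reshape(len(rr),360),cv2.INTER_LINEAR).astype(float)
o=g[-5:].mean(0)
i=[a for a in range(360) if o[a]<np.median(o)-25]; print([(a,int(o[a])) for a in i],np.median(o))
go([c[0]+.016,c[1]+.016,.15],110)
E
```

```text
z 0.10875971377733823 5975
enclosing (438.8721923828125, -267.5653076171875) 57.68812942504883
hull fit [ 438.89290319 -267.25840239] 56.50369980153106
[(0, 118), (1, 75), (2, 68), (102, 116), (103, 115), (108, 110), (127, 119), (128, 107), (129, 90), (130, 85), (131, 92), (132, 93), (133, 87), (134, 85), (135, 86), (136, 87), (137, 87), (138, 85), (139, 67), (140, 48), (141, 49), (142, 72), (143, 86), (144, 86), (145, 85), (146, 86), (147, 85), (148, 84), (149, 84), (150, 84), (151, 84), (152, 84), (153, 84), (154, 87), (155, 104), (156, 119), (157, 118), (179, 75), (180, 80), (181, 117), (282, 79), (283, 63), (284, 112), (287, 113), (288, 60), (289, 70), (320, 113), (321, 55), (322, 48), (323, 104)] 148.0
t 5.3 row [-3.5, -85.4, 69.2, 0.001, -0.0, -0.235] q [-0.6, 0.13, 1.73, 0.0, 1.28, -2.28]
```

```bash
python3 -c "
from h import *
go([.4385,-.2565,.094],96)"; python3 -m jog '[[[12,-88,0,0,0,0],[12,-88,0,0,0,0],[12,-88,0,0,0,0],[12,-88,0,0,0,0]]]'|grep -E "ee_|wid|grasp";python3 -c "
from h import *
go([.4385,-.2565,.094],96)"
```

```text
t 5.3 row [13.3, -88.8, 125.2, 0.001, -0.0, 0.009] q [-0.6, 0.13, 1.73, 0.0, 1.28, -2.28]
ee_pos: [0.4396, -0.2564, 0.219]
width: 0.158
grasp_force: 59.2
t 5.7 row [1.1, -0.1, 125.0, 0.001, -0.0, 0.007] q [-0.75, 0.19, 1.65, 0.0, 1.3, -2.43]
```

```bash
python3 -m jog '[[[1,0,50,0,0,0],[1,0,90,0,0,0],[1,0,125,0,0,0],[1,0,125,0,0,0]]]'|grep -E "ee_|wid|grasp|ft";python3 -m jog '[[[0,0,0,0,0,0],[0,0,0,0,0,0],[0,0,0,0,0,0],[0,0,0,0,0,0]]]' -0.4|grep -E "ee_|wid|grasp|ft"; python3 -m jog '[[[0,0,-50,0,0,0],[0,0,-100,0,0,0],[0,0,-140,0,0,0],[0,0,-140,0,0,0]]]'|grep -E "ee_|wid|grasp|ft"; python3 - <<'E'
from h import *
im,d=grab_frame("top"); cal=get_calibration("top")
for r in search_frame("top","clove")[:2]: print("clove top",r["conf"],r["uv"],px2w("top",r["uv"],z=.08))
# lid pose
c=get_calibration("wrist"); im,d=grab_frame("wrist"); save("w3.png",im)
for r in search_frame("wrist","clove")[:2]: print("clove wr",r["conf"],r["uv"],px2w("wrist",r["uv"],z=.08,cal=c))
go([.5235-.03,-.065-.0,.18],106)
E
```

```text
ee_pos: [0.4359, -0.2525, 0.0902]
ft_force: [-0.6, 0.4, 0.1]
width: 0.159
grasp_force: 59.2
ee_pos: [0.4394, -0.2577, 0.096]
ft_force: [0.5, 0.3, 0.3]
width: 0.298
grasp_force: 0.0
ee_pos: [0.4413, -0.2596, 0.2416]
ft_force: [0.1, -0.7, -1.0]
width: 0.299
grasp_force: 0.0
clove wr 0.8 [296.5, 194.5] [[ 0.43458152 -0.24304062  0.08      ]]
clove wr 0.73 [550.9, 300.3] [[0.52007958 0.04470331 0.08      ]]
t 7.1 row [-76.7, 184.1, 53.7, 0.001, -0.001, -0.167] q [-0.75, 0.18, 1.63, 0.0, 1.33, -2.43]
```

View pics/w3.png

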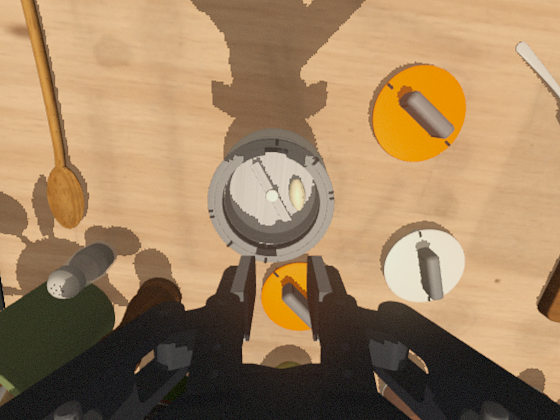

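The clove lies in the bowl at (297,193), let go; the white lid is at (424,265). On to the lid.

```bash
python3 -m jog '[[[-90,184,40,0,0,-0.167],[-90,184,40,0,0,-0.167],[-90,184,40,0,0,-0.167],[-90,184,40,0,0,-0.167],[-90,184,40,0,0,-0.167]]]' 0.2|grep -E "ee_|wid"; python3 -m jog '[[[0,0,0,0,0,0],[0,0,0,0,0,0]]]'|grep ee_; cat > lid.py <<'E'
from h import *
import sys
c=get_calibration("wrist"); im,d=grab_frame("wrist"); save(sys.argv[1],im); ee=get_state()["ee_pos"]; print("ee",ee)
np.savez("lid.npz",im=im,d=d,K=c["camera_matrix"],T=c["world_from_camera"])
for t,z in [("grip_bar",.04),("chopper_lid",0)]:
    for r in mark_of("wrist",t)[:2]: print(t,r["conf"],r["uv"],px2w("wrist",r["uv"],z=z,cal=c))
v,u=np.mgrid[0:420,0:560]; u=u.ravel();v=v.ravel(); P=px2w("wrist",np.c_[u,v],d[v,u],cal=c)
near=(np.hypot(P[:,0]-.5235,P[:,1]+.0655)<.065)&(d[v,u]>0)
k=near&(abs(P[:,2]-.019)<.005); 
g=(P[k,:2]*1000).astype(np.float32); h=cv2.convexHull(g)[:,0]; s=np.linalg.lstsq(np.c_[2*h,np.ones(len(h))],(h**2).sum(1),rcond=None)[0]
print("disc fit",s[:2],np.sqrt(s[2]+s[0]**2+s[1]**2),cv2.minEnclosingCircle(g))
k=near&(P[:,2]>.046)&(P[:,2]<.054); g=P[k]; b=cv2.minAreaRect((g[:,:2]*1000).astype(np.float32)); w,V=np.linalg.eigh(np.cov(g[:,:2].T))
yaw=np.degrees(np.arctan2(V[1,1],V[0,1]))%180; print("bar top",k.sum(),g.mean(0),b,"yaw",yaw)
go([b[0][0]/1000,b[0][1]/1000,.022],yaw%180+90)
E
python3 lid.py w4.png
```

```text
ee_pos: [0.5064, -0.059, 0.1914]
width: 0.602
ee_pos: [0.5068, -0.0648, 0.1936]
ee [ 0.50699746 -0.06535538  0.19391983]
grip_bar 0.98 [113.9, 230.2] [[ 0.58410177 -0.21615609  0.04      ]]
grip_bar 0.75 [272.7, 215.0] [[ 0.52508324 -0.0677648   0.04      ]]
chopper_lid 0.97 [132.3, 217.9] [[ 0.58365594 -0.21603041  0.        ]]
chopper_lid 0.78 [278.8, 11.0] [[ 0.34314327 -0.11352102  0.        ]]
disc fit [524.02357254 -65.97395436] 50.680997410947505 ((524.0647583007812, -65.93685150146484), 50.95611572265625)
bar top 808 [ 0.52300373 -0.06630632  0.04795101] ((523.7474975585938, -66.0080795288086), (57.35377502441406, 14.734918594360352), 20.745162963867188) yaw 20.66574318310151
t 7.95 row [-15.9, -4.8, 172.3, -0.0, -0.0, -0.084] q [-0.35, 0.22, 1.68, -0.0, 1.24, -2.19]
```

```bash
python3 -m jog '[[[-16,-5,50,0,0,-0.084],[-16,-5,100,0,0,-0.084],[-16,-5,140,0,0,-0.084],[-16,-5,168,0,0,-0.084],[-16,-5,168,0,0,-0.084]]]'|grep -E "ee_|ft"; python3 -m jog '[[[0,0,0,0,0,0],[0,0,0,0,0,0]]]'|grep -E "ee_|ft"; python3 -c "
from h import *
go([.524,-.066,.025],110.7)"; 
```

```text
ee_pos: [0.5208, -0.0649, 0.0227]
ft_force: [-0.2, 0.2, 0.7]
ee_pos: [0.5257, -0.0657, 0.0283]
ft_force: [0.3, 0.0, 0.4]
t 8.65 row [1.7, 0.4, 3.3, -0.002, 0.003, 0.001] q [-0.34, 0.45, 1.83, -0.0, 0.86, -2.27]
```

```bash
python3 -m jog '[[[1.5,0,2,0,0,0],[1.5,0,2,0,0,0]]]'|grep -E "ee_|ft"; python3 -m jog '[[[0,0,0,0,0,0],[0,0,0,0,0,0],[0,0,0,0,0,0],[0,0,0,0,0,0],[0,0,0,0,0,0]]]' -1|grep -E "ee_|ft|ori|wid|gra";  python3 -m jog '[[[0,0,-50,0,0,0],[0,0,-100,0,0,0],[0,0,-150,0,0,0],[0,0,-150,0,0,0],[0,0,-150,0,0,0]]]'|grep -E "ee_|ft|wid|gra"; python3 -c "
from h import *
go([.4385,-.2665,.16],90.7)"
```

```text
ee_pos: [0.5234, -0.0655, 0.0256]
ft_force: [-0.4, 0.2, -0.3]
ee_pos: [0.5232, -0.0652, 0.0249]
orientation: [[-0.935, -0.356, 0.001], [-0.356, 0.935, -0.0], [-0.001, -0.001, -1.0]]
ft_force: [-1.2, -0.2, 6.3]
width: 0.177
grasp_force: 59.2
ee_pos: [0.5232, -0.0652, 0.1752]
ft_force: [-1.0, 0.5, -1.2]
width: 0.179
grasp_force: 59.0
t 9.85 row [150.7, -158.0, 15.2, -0.001, 0.002, 0.351] q [-0.34, 0.26, 1.67, -0.0, 1.2, -2.27]
```

```bash
python3 - <<'E'
from h import *
c=get_calibration("wrist"); im,d=grab_frame("wrist"); s=get_state(); save("w5.png",im)
np.savez("hand.npz",im=im,d=d,K=c["camera_matrix"],T=c["world_from_camera"])
v,u=np.mgrid[0:420,0:560]; u=u.ravel();v=v.ravel(); P=px2w("wrist",np.c_[u,v],d[v,u],cal=c)
R=s["orientation"];q=(P-s["ee_pos"])@R*1000  # tool frame mm
k=(d[v,u]>0)&(abs(q[:,2]-6)<5)&(np.hypot(q[:,0],q[:,1])<58)
g=q[k]; A=np.c_[g[:,:2],np.ones(len(g))]; print(k.sum(),"plane",np.linalg.lstsq(A,g[:,2],rcond=None)[0], "x",g[:,0].min(),g[:,0].max(),"y",g[:,1].min(),g[:,1].max())
h=cv2.convexHull(g[:,:2].astype(np.float32))[:,0]; h=h[np.hypot(*h.T)>44]; f=np.linalg.lstsq(np.c_[2*h,np.ones(len(h))],(h**2).sum(1),rcond=None)[0]
print("disc centre tool",f[:2],np.sqrt(f[2]+f[0]**2+f[1]**2),len(h), np.degrees(np.arctan2(h[:,1],h[:,0])).round())
E
```

```text
15973 plane [6.12704800e-03 1.86922469e-03 6.07791927e+00] x -51.74970203734425 48.7801621599558 y -51.65812616043385 49.82433341443616
disc centre tool [-1.98378191 -0.88740802] 50.775052487467605 61 [  -1.    6.   10.   13.   17.   22.   28.   30.   34.   37.   40.   43.
   49.   54.   59.   61.   64.   71.   76.   80.   85.   94.   95.   99.
  102.  109.  114.  122.  123.  168. -167. -164. -122. -117. -109.  -97.
  -95.  -90.  -81.  -78.  -74.  -72.  -65.  -64.  -56.  -54.  -50.  -48.
  -43.  -42.  -38.  -34.  -32.  -29.  -28.  -26.  -22.  -20.  -19.  -15.
   -7.]
```

View pics/w5.png

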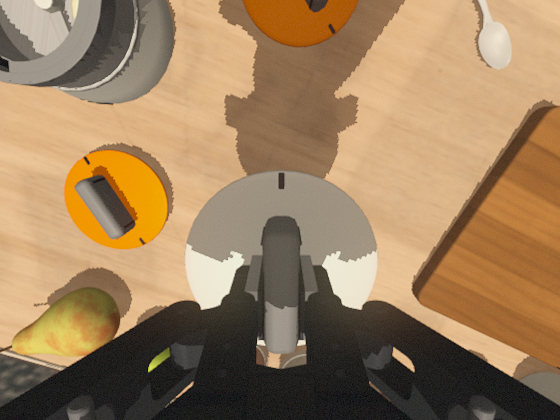

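The lid is held level with its pointer at (281,181), along the tool's x axis. I move beside the chopper and measure both in one picture.

```bash
python3 -c "
from h import *
go([.437,-.14,.175],90.7)"; python3 -m jog '[[[107,-40,0,0,0,0.351],[107,-40,0,0,0,0.351],[107,-40,0,0,0,0.351],[107,-40,0,0,0,0.351],[107,-40,0,0,0,0.351]]]'|grep -E "ee_|ori"; python3 -m jog '[[[0,0,0,0,0,0],[0,0,0,0,0,0],[0,0,0,0,0,0]]]'|grep -E "ee_|ori"; cat > both.py <<'E'
from h import *
c=get_calibration("wrist"); im,d=grab_frame("wrist"); s=get_state(); save("w6.png",im); K=c["camera_matrix"];T=c["world_from_camera"]
np.savez("both.npz",im=im,d=d,K=K,T=T)
v,u=np.mgrid[0:420,0:560]; u=u.ravel();v=v.ravel(); P=px2w("wrist",np.c_[u,v],d[v,u],cal=c)
def fit(g,rlo,c0):
    h=cv2.convexHull(((g[:,:2]-c0)*1000).astype(np.float32))[:,0]; h=h[np.hypot(*h.T)>rlo]; f=np.linalg.lstsq(np.c_[2*h,np.ones(len(h))],(h**2).sum(1),rcond=None)[0]
    return f[:2]/1000+c0,np.sqrt(f[2]+f[0]**2+f[1]**2),len(h)
e=s["ee_pos"]; ok=d[v,u]>0
g=P[ok&(abs(P[:,2]-(e[2]-.006))<.004)&(np.hypot(P[:,0]-e[0],P[:,1]-e[1])<.058)]; L=fit(g,44,e[:2]); print("ee",e,"lid",L,"rel",L[0]-e[:2])
c0=np.array([.4385,-.2667]); g=P[ok&(abs(P[:,2]-.11)<.005)&(np.hypot(P[:,0]-c0[0],P[:,1]-c0[1])<.06)]; print("z",np.median(g[:,2])); C=fit(g,48,c0); print("collar",C)
yx=R=np.degrees(np.arctan2(s["orientation"][1,1],s["orientation"][0,1])); print("tool y yaw",yx)
print("goal tcp",C[0]-(L[0]-e[:2]))
def polar(cc,z,r0,r1):
    th=np.radians(np.arange(0,360,.5)); rr=np.arange(r0,r1,.0005)
    X=np.stack([cc[0]+np.outer(rr,np.cos(th)),cc[1]+np.outer(rr,np.sin(th)),np.full((len(rr),720),z)],-1).reshape(-1,3)
    q=(X-T[:3,3])@T[:3,:3]; U=(K[0][0]*q[:,0]/-q[:,2]+K[0][2]).astype(np.float32).reshape(-1,720);W=(K[1][1]*q[:,1]/q[:,2]+K[1][2]).astype(np.float32).reshape(-1,720)
    return cv2.remap(cv2.cvtColor(im,cv2.COLOR_RGB2GRAY),U,W,cv2.INTER_LINEAR).astype(float).mean(0)
for nm,o in [("collar",polar(C[0],.111,.052,.0555)),("lid",polar(L[0],e[2]-.006,.045,.050))]:
    b=cv2.medianBlur(o.astype(np.float32)[None],5)[0]; m=np.array([np.median(o.take(range(i-15,i+16),mode='wrap')) for i in range(720)])
    i=np.nonzero(o<m-25)[0]; grp=np.split(i,np.nonzero(np.diff(i)>2)[0]+1); print(nm,[(round(x.mean()/2,1),len(x)) for x in grp if len(x)])
E
python3 both.py
```

```text
t 9.9 row [106.2, -40.0, -1.4, 0.001, -0.001, 0.351] q [-0.34, 0.26, 1.68, -0.0, 1.2, -2.27]
ee_pos: [0.4363, -0.14, 0.1728]
orientation: [[-1.0, -0.012, -0.002], [-0.012, 1.0, 0.002], [0.002, 0.002, -1.0]]
ee_pos: [0.4373, -0.1399, 0.174]
orientation: [[-1.0, -0.014, -0.0], [-0.014, 1.0, 0.0], [0.0, 0.0, -1.0]]
ee [ 0.43729993 -0.13997887  0.17413084] lid (array([ 0.43811655, -0.13979421]), np.float64(50.65962888565348), 63) rel [0.00081661 0.00018466]
z 0.1087881718028372
collar (array([ 0.43877073, -0.26715433]), np.float64(56.66654923878465), 59)
tool y yaw 90.787784168296
goal tcp [ 0.43795412 -0.26733899]
collar [(np.float64(1.5), 7), (np.float64(102.5), 5), (np.float64(108.0), 5), (np.float64(140.0), 7), (np.float64(179.5), 7), (np.float64(282.8), 6), (np.float64(288.5), 5), (np.float64(321.8), 6)]
lid [(np.float64(180.5), 7)]
```

View pics/w6.png

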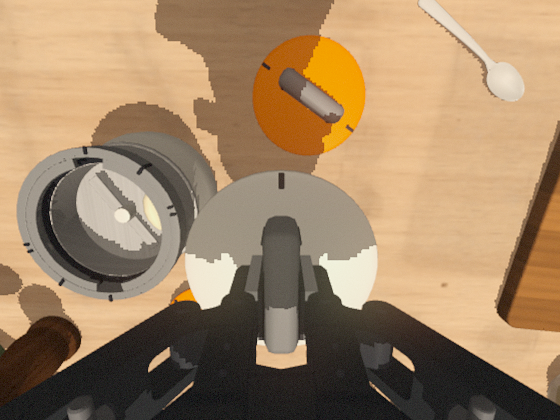

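```bash
python3 -m jog '[[[0,-50,0,0,0,0],[0,-90,0,0,0,0],[0,-127,0,0,0,0],[0,-127,0,0,0,0],[0,-127,0,0,0,0]]]'|grep -E "ee_|ft"; python3 -m jog '[[[0,0,12,0,0,0],[0,0,25,0,0,0],[0,0,25,0,0,0],[0,0,25,0,0,0]]]'|grep -E "ee_|ft";python3 -c "
from h import *
go([.438,-.2669,.139],90.7)"
```

```text
ee_pos: [0.4384, -0.2678, 0.174]
ft_force: [0.6, 0.4, -1.6]
ee_pos: [0.4383, -0.2662, 0.1489]
ft_force: [-0.5, -0.5, -1.2]
t 11.65 row [0.3, -0.7, 9.9, 0.001, -0.001, 0.002] q [-0.76, 0.27, 1.74, 0.0, 1.14, -2.35]
```

```bash
python3 -m jog '[[[0.3,-0.5,5,0,0,0],[0.3,-0.5,10,0,0,0],[0.3,-0.5,10,0,0,0]]]'|grep -E "ee_|ft";python3 -m jog '[[[0,0,3,0,0,0],[0,0,6,0,0,0],[0,0,6,0,0,0]]]'|grep -E "ee_|ft"; python3 -c "
from h import *
s=get_state(); print(s['wrist_torque'])
go([.438,-.2669,.121],90.7)"
```

```text
ee_pos: [0.4379, -0.2676, 0.1387]
ft_force: [0.2, 0.8, -1.2]
ee_pos: [0.4379, -0.2678, 0.1329]
ft_force: [0.4, 0.7, -0.8]
[-0.03197692 -0.00219143 -0.01764353]
t 12.25 row [-0.1, 0.9, 11.9, 0.001, -0.001, -0.0] q [-0.77, 0.28, 1.76, 0.0, 1.1, -2.35]
```

```bash
python3 -m jog '[[[0,0.5,2,0,0,0],[0,0.5,4,0,0,0],[0,0.5,4,0,0,0]]]'|grep -E "ee_|ft";python3 -m jog '[[[0,0,2,0,0,0],[0,0,4,0,0,0],[0,0,4,0,0,0]]]'|grep -E "ee_|ft"; python3 -c "
from h import *
s=get_state(); print(s['wrist_torque'])
go([.438,-.2669,.121],90.7)"
```

```text
ee_pos: [0.4381, -0.2674, 0.129]
ft_force: [-1.0, -0.2, -2.2]
ee_pos: [0.438, -0.2673, 0.125]
ft_force: [0.5, -0.2, -1.5]
[ 0.00278861 -0.08566145 -0.03965936]
t 12.85 row [-0.0, 0.4, 4.0, 0.0, -0.0, 0.0] q [-0.77, 0.29, 1.77, 0.0, 1.08, -2.35]
```

Going in freely. Last millimetres.

```bash
python3 -m jog '[[[0,0,2,0,0,0],[0,0,3,0,0,0],[0,0,4,0,0,0],[0,0,4,0,0,0]]]'|grep -E "ee_|ft";python3 -m jog '[[[0,0,1,0,0,0],[0,0,1,0,0,0]]]'|grep -E "ee_|ft"; python3 -c "
from h import *
s=get_state(); print(s['wrist_torque'])
go([.438,-.2669,.121],90.7)"
```

```text
ee_pos: [0.4381, -0.2674, 0.1211]
ft_force: [0.5, -0.4, -1.0]
ee_pos: [0.4383, -0.2676, 0.1209]
ft_force: [-0.6, 1.3, 4.0]
[ 0.16050933  0.29108688 -0.03409432]
t 13.45 row [0.3, 0.7, -0.1, -0.0, 0.0, 0.0] q [-0.77, 0.3, 1.77, -0.0, 1.07, -2.35]
```

```bash
python3 -m jog '[[[0,0,0,0,0,0],[0,0,0,0,0,0],[0,0,0,0,0,0.1],[0,0,0,0,0,0.2],[0,0,0,0,0,0.2]]]'|grep -E "ee_|ft";python3 -m jog '[[[0,0,0,0,0,0.08],[0,0,0,0,0,0.16],[0,0,0,0,0,0.2],[0,0,0,0,0,0.2]]]'|grep -E "ee_|ft|wid|grasp"; python3 -c "
from h import *
s=get_state(); print(s['wrist_torque'])
go([.438,-.2669,.121],90.7-39.5)"
```

```text
ee_pos: [0.4384, -0.2674, 0.1208]
ft_force: [-1.3, 1.7, 4.8]
ee_pos: [0.4386, -0.2673, 0.1208]
ft_force: [0.2, 2.7, 5.0]
width: 0.174
grasp_force: 60.1
[ 0.31670608  0.06772089 -0.04914589]
t 14.35 row [0.7, 0.2, -0.2, 0.0, 0.001, 0.289] q [-0.77, 0.3, 1.77, 0.0, 1.07, -1.95]
```

```bash
python3 -m jog '[[[0,0,0,0,0,0.08],[0,0,0,0,0,0.16],[0,0,0,0,0,0.24],[0,0,0,0,0,0.29],[0,0,0,0,0,0.29]]]'|grep -E "ee_|ft|wid|grasp"; python3 -m jog '[[[0,0,0,0,0,0],[0,0,0,0,0,0],[0,0,0,0,0,0]]]'|grep -E "ee_|ft|wid|grasp"; python3 - <<'E'
from h import *
s=get_state(); print(s['wrist_torque'])
go([.438,-.2669,.121],90.7-39.5)
c=get_calibration("wrist"); im,d=grab_frame("wrist"); save("w7.png",im); K=c["camera_matrix"];T=c["world_from_camera"]
v,u=np.mgrid[0:420,0:560]; u=u.ravel();v=v.ravel(); P=px2w("wrist",np.c_[u,v],d[v,u],cal=c)
g=P[(d[v,u]>0)&(np.hypot(P[:,0]-.4385,P[:,1]+.2668)<.05)&(abs(P[:,2]-.114)<.005)]; print("disc z",np.median(g[:,2]),len(g),"tilt",np.linalg.lstsq(np.c_[g[:,:2],np.ones(len(g))],g[:,2],rcond=None)[0][:2])
E
```

```text
ee_pos: [0.4385, -0.2672, 0.1208]
ft_force: [-1.1, 2.8, 5.4]
width: 0.174
grasp_force: 60.1
ee_pos: [0.4385, -0.2672, 0.1209]
ft_force: [-0.4, 3.0, 5.2]
width: 0.174
grasp_force: 60.1
[0.3956507  0.12135844 0.04332878]
t 15.15 row [0.6, -0.1, -0.1, 0.001, 0.001, -0.0] q [-0.77, 0.3, 1.77, 0.0, 1.07, -1.66]
disc z 0.11316329453863241 15726 tilt [ 0.00459383 -0.00402607]
```

View pics/w7.png

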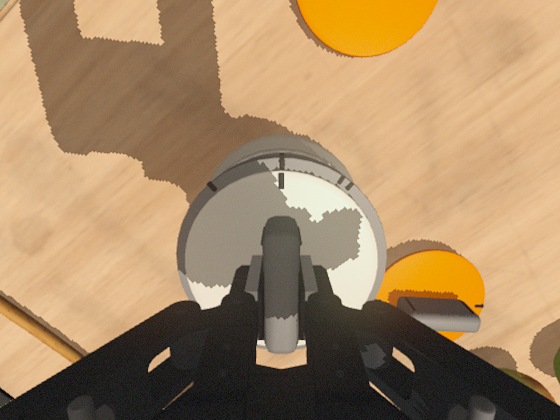

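The lid's pointer (281,181) lines up with the long pulse rib (281,160), with the open rib at (213,186) and the lock pair at (345,182). The lid is level, down and gripped at 60 N.

```bash
python3 -c "
from station import *
print(sign_off())"
```

```text
the job is handed in; nothing more can be done
None
```

I handed the job in at about 15 s: the clove is in the bowl, and the lid is fully down, still gripped, with its pointer lined up on the pulse rib. It never went as far as the lock, and the arm stayed clear of the salt shaker and pepper mill. The sign-off gave no verdict.

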